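# Tip the sandalwood out of the gate tray

### The job

Slide the celadon dish in front of the tipping tray's gate end, lower the gate fully while the tray is still level, then push the tray's lever over so that all four sandalwood pieces slide out over the lowered gate into the dish. Do not touch the pieces with the robot or let any land outside the dish, then ease the tray back to level (do not let it drop) with the gate left down, and leave the cup, jar and vase where they stand.

Things in the scene. Friction and masses are not known exactly. Their poses are not given: they have to be found in the camera images.
- stand: wooden tipping stand fixed to the table. Origin on the table top, straight below the tray's pivot axle; z up, x level towards the tray's gate end (away from the robot), y to the left across the tray. Base plate x -143 to +2, y +-61, 12 mm high; two cheeks at y +-52 to 62 mm, x -17 to +9, 110 mm high
- pivot (a point): middle of the tray's pivot axle (along stand y), 95 mm above the table. In the stand's frame the level tray is an open-topped wooden box, outside x -126 to +15, y +-48 mm; floor top 101 mm and rim 137 mm above the table; 6 mm walls on three sides, the +x end closed only by the gate
- spot (a point): point on the table (unmarked) where the dish's centre belongs when tipping: 95 mm from the stand's origin along its x, on the tray's centre line. Pieces run off the lowered gate some 60 to 110 mm along stand x, within 42 mm either side of the centre line
- tray (a joint): tilt of the tray about the pivot (rad): 0 level on its rear rest, grows as the gate end dips, stop at 0.80. Rear-heavy: about 0.15 to 0.25 N m tips it, and it falls back to level when let go. Pieces begin to slide somewhere between 0.35 and 0.75 and may need nearly full tilt, held for a second or two
- lever_end (a point): top end of the tipping lever, middle of the bar: a flat wooden bar, 10 mm thick, 22 mm wide along y, fixed to the axle outside the left cheek (stand y +74 mm), rising 118 mm from the pivot and leaning 0.35 rad back when level. Pushing its rear face to stand +x tips the tray; the end goes from 40 mm behind the pivot to 51 mm ahead at full tilt, 201 to 213 mm above the table
- gate (a joint): opening of the end gate (rad): 0 shut (upright), 1.571 fully lowered, in line with the tray's floor so that it forms a spout. Stiff hinge (0.03 N m), stays where it is left
- gate_edge (a point): middle of the gate's top edge, on its inner face, 60 mm from its hinge. The gate is a wooden flap 6 mm thick, hinged along the end of the tray floor (stand x +15, 101 mm up), swinging out and down to stand +x. 96 mm wide, as high as the rim (36 mm), with a 50 mm wide tab in the middle standing 24 mm above the rim, to be pushed outwards from above the pieces
- dish: round celadon dish, loose on the table, 0.32 to 0.52 kg. Outer diameter 152 mm at the rim, 136 mm at the foot; 36 mm high, wall 6 mm, inner floor 6 mm above the table. Origin at the centre of its underside. Starts about 155 mm left or right of the spot; it passes under the gate, shut or lowered, and can be slid along the table by its wall
- piece1: sandalwood piece, a dark brown block 32 x 20 x 16 mm (its own x, y, z), 11 to 17 g; origin at the centre of its underside. Lies loose in the tray at the start, in the rear two thirds
- piece2: sandalwood piece, a dark brown block 32 x 20 x 16 mm (its own x, y, z), 11 to 17 g; origin at the centre of its underside. Lies loose in the tray at the start, in the rear two thirds
- piece3: sandalwood piece, a dark brown block 32 x 20 x 16 mm (its own x, y, z), 11 to 17 g; origin at the centre of its underside. Lies loose in the tray at the start, in the rear two thirds
- piece4: sandalwood piece, a dark brown block 32 x 20 x 16 mm (its own x, y, z), 11 to 17 g; origin at the centre of its underside. Lies loose in the tray at the start, in the rear two thirds
- cup: small celadon cup, diameter 64 mm, 55 mm high, bystander about 155 mm from the spot, on the other side from the dish; origin at the centre of its underside
- jar: round celadon jar with a lid, diameter 92 mm, 88 mm high, bystander at the right near the robot; origin at the centre of its underside
- brushpot: celadon vase with tools in it, diameter 92 mm, 190 mm high in all, bystander at the left near the robot; origin at the centre of its underside

How it is judged:
By the outcome, as a careful person would: the job done as asked, in the order asked, and still so for the second after the job is handed in, with the robot touching nothing.
It also fails if it takes over 59 s, if anything falls off the work surface, if the arm or the gripper's body presses on something with over 40 N, if the wrist force passes 120 N, or if a joint passes its speed limit or range.

### The arm

A 6-joint arm with a two-finger parallel gripper is mounted at the origin on the work surface. World frame = base frame: x ahead of the robot, y to its left, z up, the work surface at z = 0. Lengths are in m, angles in rad, forces in N, time in s.
With the tool pointing down it reaches from about 0.35 to 1 m from the base axis. Payload 7.1 kg.
Tool frame: the origin (TCP) lies midway between the tips of the shut fingers; the grasp point (between the pads) lies 19 mm behind it; z points along the fingers, y is the line along which they close (so a half turn about z gives the same grasp; the last joint's range is limited). The gripper opens to 85 mm and grips with 20 to 120 N. Pads are 22 mm wide; open, the fingers measure 114 mm over their backs; the gripper's body (76 mm by 85 mm) begins 54 mm behind the grasp point. The pads swing forward as they close: fully open they stand 13 mm farther back than shut.
Start: joints at [1.154, 0.423, 1.63, -0, 1.089, -0.019], TCP at [0.242, 0.576, 0.231] pointing down, gripper open.
Joint ranges: [-3, 3], [-0.9, 2.11], [0.09, 2.58], [-1.31, 4.45], [0.11, 2.69], [-2.54, 2.54]. Speed limits (rad/s): [2.39, 2.39, 3.01, 3.14, 3.14, 3.14].

### API

Orientations are given as a unit quaternion [x, y, z, w].
In Python, from bench import r gives the robot as it stands.
- The arm moves only by the tool creep_tool, called after "Request:" by a JSON object that holds its "name" and its "arguments", one argument or row to a line. Schema: {"type":"object","properties":{"offsets":{"type":"array","items":{"type":"array","items":{"type":"number"},"minItems":6,"maxItems":6},"minItems":1,"maxItems":12},"finger_gap":{"type":"number"},"squeeze":{"type":"number"},"only":{"type":"string"},"quiet":{"type":"boolean"},"lines":{"type":"string"}},"required":["offsets"],"additionalProperties":false}. offsets is a list of rows, 1 to 12 of them, each of 6 numbers: dx, dy, dz in fractions of the full range, 1 being 1 m, then a rotation vector rx, ry, rz in fractions of the full range, 1 being 90 degrees; each row shifts and turns the commanded pose from where the row before left it, along the tool's axes as they then stand; what a row does not reach is not made up. A row lasts 1/12 s, in which the tool goes at most 0.0417 m and 0.125 rad, less where a joint would pass 70% of its speed; a pose out of reach is approached as far as the arm can. finger_gap is the finger opening in m, set as the call begins (left out keeps the last). The fingers move at their own pace and stop on an object; squeeze is the grip in N (left out, the last holds). Time passes only in rows, so rows that do not move let the fingers close. The tool returns the time, the measured TCP pose, the force, the opening and the grip force at its end. only (a regular expression) keeps the lines of the reply that match it, lines (a string "A,B") keeps lines A to B, and quiet returns only ok. No shift or turn number may pass 1 either way. Input that does not fit is refused with a message, and nothing moves.
- r.state(): the state, without advancing time (a new reading comes with each control period).
- r.read_camera(name): name is "scene" or "top"; returns a dict with "image" (480x640x3 uint8, blue, green, red), "range_z" (480x640 float32, m along the optical axis (not along the pixel's ray), 0 where there is no reading), "fx", "fy", "cx", "cy" (pixels), "rvec" (rotation vector, rad) and "tvec" (3), from world to camera coordinates, as OpenCV has them. Camera axes: x right, y down, z forward; pixel columns grow to the right and rows downward; lengths in m; the calibration is good to about 2 mm. A picture is of the moment at which its call begins.
- r.job_done(): hands the job in; it is judged then, once.
The state is a dict: "t": time; "joint_positions": joint angles; "joint_velocities": joint speeds; "effort": joint torques, N m; "eef_pos": TCP position; "orientation": TCP orientation; "ft_force": force on the tool from outside, world axes, zero at the start; "moment": the same for the moment, N m; "finger_gap": finger opening in m; "grip_force": force on a finger pad.
Only numpy, scipy, OpenCV 4.12 (cv2) and the standard library are available. Lean on these libraries where they do the work, as an engineer would, in place of code of your own. Each camera call takes 0.05 s, during which the arm holds its last target. There are 200 camera calls.

## Working session

There is one attempt and no reset: what is moved stays moved. The work goes in short steps, Python scripts to look and compute and a tool call to move; the robot and the scene stay as the last step left them, time stands still between calls to the robot, and variables do not carry over. Pictures are saved under pics/ and viewed, at most 10 in all, crops included, and the job is handed in when it is done.

```bash
ls; mkdir -p pics
```

Create h.py:
```python
import numpy as np,cv2
from bench import r
def cam(n):
    c=r.read_camera(n);R=cv2.Rodrigues(np.array(c["rvec"],float))[0];t=np.array(c["tvec"],float).ravel()
    return c,R,t
def cloud(c,R,t):
    z=c["range_z"].astype(float);v,u=np.mgrid[:480,:640]
    P=np.stack([(u-c["cx"])/c["fx"]*z,(v-c["cy"])/c["fy"]*z,z],-1)
    W=(P-t)@R; W[z==0]=np.nan
    return W
```

Run:
```python
from h import *
for n in("scene","top"):
    c,R,t=cam(n);cv2.imwrite(f"pics/{n}0.png",c["image"]);np.save(f"pics/{n}0.npy",cloud(c,R,t));print(n,-R.T@t,R[2],c["fx"])
print(r.state())
```

```text
bench.py
pics
scene [ 1.046789   -0.13734692  0.853179  ] [-0.57398554  0.19398315 -0.79555712] 453.63482667632024
top [0.44677503 0.03553801 1.03037936] [ 0.11177272 -0.01188083 -0.99366277] 498.3084043271259
{'t': 0.1, 'joint_positions': array([ 1.15398367e+00,  4.23776927e-01,  1.63062643e+00, -2.34800785e-05,
        1.08858143e+00, -1.90164719e-02]), 'joint_velocities': array([-0.00144798,  0.0001898 , -0.00230875,  0.00052613, -0.00180554,
       -0.00094981]), 'effort': array([-1.02211296e-03, -5.58416426e+01, -2.82446641e+01, -3.27505131e-05,
        2.92383265e-03,  1.91967854e-05]), 'eef_pos': array([0.2419072 , 0.5757464 , 0.23061056]), 'orientation': array([ 1.97583874e-01,  9.80285738e-01, -6.81855409e-04, -1.40334350e-04]), 'ft_force': array([-0.18582062,  0.75439394,  1.0567304 ]), 'moment': array([-0.06085337, -0.03355904, -0.06111557]), 'grip_force': 0.0, 'finger_gap': 0.0851387825513984}
```

View pics/scene0.png

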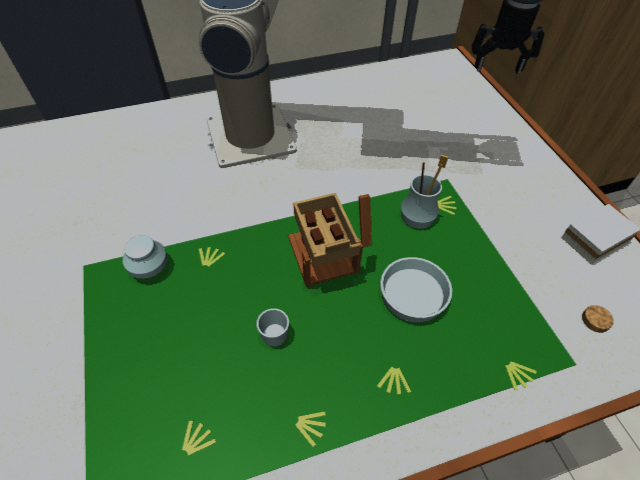

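View pics/top0.png

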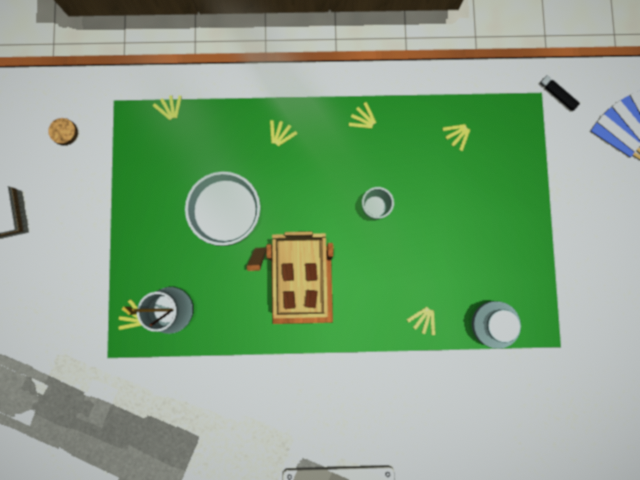

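The scene view shows the tray at about (327,225), lever (365,220), dish (416,290), cup (273,328) and vase (421,205). In the top view the tray is at (301,279), gate tab (299,235), lever (256,259), dish (223,208) and cup (377,203), so the dish is on the left. Next I measure from the depth in both views.

Run:
```python
from h import *
def fitc(p):
    A=np.c_[2*p[:,:2],np.ones(len(p))];s=np.linalg.lstsq(A,(p[:,:2]**2).sum(1),rcond=None)[0]
    return s[:2],np.sqrt(s[2]+s[:2]@s[:2])
for n in("scene","top"):
    W=np.load(f"pics/{n}0.npy");im=cv2.imread(f"pics/{n}0.png")
    box={"scene":{"tray":(285,185,362,290),"lever":(355,190,374,250),"dish":(375,255,458,325),"cup":(252,305,295,350),"vase":(398,175,445,230)},
     "top":{"tray":(264,228,337,328),"lever":(243,244,269,273),"dish":(180,165,265,250),"cup":(355,180,400,225),"vase":(130,280,197,338)}}[n]
    def g(k):
        a,b,c,d=box[k];p=W[b:d,a:c].reshape(-1,3);return p[~np.isnan(p[:,0])]
    p=W[330:350,330:420].reshape(-1,3);print(n,"table z",np.nanmedian(p[:,2]))
    p=g("tray");q=p[(p[:,2]>.128)&(p[:,2]<.142)].astype(np.float32)
    rect=cv2.minAreaRect(q[:,:2]);print("rim",len(q),np.median(q[:,2]),rect);print(cv2.boxPoints(rect).round(3).tolist())
    q=p[(p[:,2]>.15)&(p[:,2]<.175)];print("tab",len(q),q.min(0),q.max(0),np.median(q,0))
    q=p[(p[:,2]>.09)&(p[:,2]<.107)];print("floor z",len(q),np.median(q[:,2]))
    p=g("lever");q=p[p[:,2]>.16];q=q[q[:,2]>q[:,2].max()-.012];print("lever top",len(q),q.min(0),q.max(0),q.mean(0))
    p=g("dish");q=p[(p[:,2]>.032)&(p[:,2]<.040)];print("dish rim",len(q),fitc(q),q.min(0),q.max(0))
    p=g("cup");q=p[(p[:,2]>.050)&(p[:,2]<.06)];print("cup rim",len(q),fitc(q))
    p=g("vase");q=p[(p[:,2]>.05)];print("vase",q.min(0),q.max(0))
```

Run:
```python
from h import *
np.set_printoptions(precision=4,suppress=True)
def fitc(p):
    A=np.c_[2*p[:,:2],np.ones(len(p))];s=np.linalg.lstsq(A,(p[:,:2]**2).sum(1),rcond=None)[0]
    return s[:2],np.sqrt(s[2]+s[:2]@s[:2])
for n in("scene","top"):
    W=np.load(f"pics/{n}0.npy");im=cv2.imread(f"pics/{n}0.png")
    box={"scene":{"tray":(285,185,362,290),"lever":(355,190,374,250),"dish":(375,255,458,325),"cup":(252,305,295,350),"vase":(398,175,445,230)},
     "top":{"tray":(264,228,337,328),"lever":(243,244,269,273),"dish":(180,165,265,250),"cup":(355,180,400,225),"vase":(130,280,197,338)}}[n]
    def g(k):
        a,b,c,d=box[k];p=W[b:d,a:c].reshape(-1,3);return p[~np.isnan(p[:,0])]
    p=W[330:350,330:420].reshape(-1,3);print(n,"table z",np.nanmedian(p[:,2]))
    p=g("tray");q=p[(p[:,2]>.131)&(p[:,2]<.142)]
    rect=cv2.minAreaRect(np.ascontiguousarray(q[:,:2],np.float32));print("rim",len(q),np.median(q[:,2]),rect);print(cv2.boxPoints(rect).round(3).tolist())
    q=p[(p[:,2]>.15)&(p[:,2]<.175)];print("tab",len(q),q.min(0),q.max(0),np.median(q,0))
    q=p[(p[:,2]>.09)&(p[:,2]<.107)];print("floor z",len(q),np.median(q[:,2]))
    p=g("lever");q=p[p[:,2]>.16];q=q[q[:,2]>q[:,2].max()-.012];print("lever top",len(q),q.min(0),q.max(0),q.mean(0))
    p=g("dish");q=p[(p[:,2]>.032)&(p[:,2]<.040)];print("dish rim",len(q),fitc(q),q.min(0),q.max(0))
    p=g("cup");q=p[(p[:,2]>.050)&(p[:,2]<.06)];print("cup rim",len(q),fitc(q))
    p=g("vase");q=p[(p[:,2]>.05)];print("vase",q.min(0),q.max(0))
```

```text
scene table z 0.0009484141150459826
rim 707 0.13634816259884205 ((0.48396825790405273, 0.07331526279449463), (0.15342384576797485, 0.11195264011621475), 0.13915778696537018)
[[0.40700000524520874, 0.1289999932050705], [0.40700000524520874, 0.017000000923871994], [0.5609999895095825, 0.017999999225139618], [0.5609999895095825, 0.1289999932050705]]
tab 155 [0.5027 0.0402 0.15  ] [0.5623 0.1303 0.1742] [0.559  0.0705 0.1586]
floor z 1027 0.10123882492440502
lever top 80 [0.4916 0.1283 0.1967] [0.5067 0.1499 0.2087] [0.5001 0.1382 0.203 ]
dish rim 609 (array([0.6284, 0.2216]), np.float64(0.07215852611282517)) [0.552  0.1464 0.032 ] [0.7042 0.2982 0.0398]
cup rim 223 (array([ 0.6294, -0.0896]), np.float64(0.029537311023270722))
vase [0.3907 0.2898 0.05  ] [0.4676 0.3645 0.1423]
top table z 0.001883018163111027
rim 846 0.13778128716768928 ((0.48232734203338623, 0.07203573733568192), (0.1494462490081787, 0.11103566735982895), 0.17567235231399536)
[[0.40700000524520874, 0.12700000405311584], [0.40799999237060547, 0.01600000075995922], [0.5569999814033508, 0.017000000923871994], [0.5569999814033508, 0.12800000607967377]]
tab 116 [0.551  0.0399 0.1501] [0.5573 0.0893 0.1652] [0.5539 0.0656 0.161 ]
floor z 2581 0.1019687071217809
lever top 90 [0.4894 0.1273 0.2012] [0.4999 0.1486 0.2124] [0.4944 0.138  0.2062]
dish rim 714 (array([0.6249, 0.2206]), np.float64(0.07184346497991406)) [0.5497 0.1464 0.032 ] [0.6995 0.2957 0.04  ]
cup rim 223 (array([ 0.626 , -0.0904]), np.float64(0.02942310939407523))
vase [0.3853 0.2881 0.05  ] [0.4626 0.3623 0.1961]
```

The manual's scale: turns go in shares of 90 degrees. Converting my numbers, -0.1 rad is -0.0637.

Request:
{"name": "creep_tool", "arguments": {
  "offsets": [
    [0, 0, 0, 0, 0, -0.0637],
    [0, 0, 0, 0, 0, -0.0637],
    [0, 0, 0, 0, 0, -0.0637],
    [0, 0, 0, 0, 0, -0.0624]
  ],
  "finger_gap": 0.05,
  "squeeze": 30
}}

```text
t: 0.43
eef_pos: [0.2419, 0.5759, 0.2308]
orientation: [-0.003, 1.0, -0.0, -0.0]
ft_force: [0.4, 0.5, -0.1]
finger_gap: 0.0501
grip_force: 0.0
```

Request:
{"name": "creep_tool", "arguments": {
  "offsets": [
    [-0.032, -0.0236, 0, 0, 0, 0],
    [-0.032, -0.0236, 0, 0, 0, 0],
    [-0.032, -0.0236, 0, 0, 0, 0],
    [-0.032, -0.0236, 0, 0, 0, 0],
    [-0.032, -0.0236, 0, 0, 0, 0],
    [-0.032, -0.0236, 0, 0, 0, 0],
    [-0.032, -0.0236, 0, 0, 0, 0],
    [-0.032, -0.0236, 0, 0, 0, 0],
    [-0.032, -0.0236, 0, 0, 0, 0],
    [-0.032, -0.0236, 0, 0, 0, 0],
    [-0.032, -0.0236, 0, 0, 0, 0],
    [-0.032, -0.0236, 0, 0, 0, 0]
  ]
}}

```text
t: 1.43
eef_pos: [0.6273, 0.2915, 0.2309]
orientation: [-0.0, 1.0, -0.0, -0.0]
ft_force: [0.3, 0.6, -0.4]
finger_gap: 0.0498
grip_force: 0.0
```

Request:
{"name": "creep_tool", "arguments": {
  "offsets": [
    [0, 0, 0, 0, 0, 0],
    [0, 0, 0, 0, 0, 0]
  ]
}}

```text
t: 1.6
eef_pos: [0.6274, 0.2912, 0.2305]
orientation: [0.002, 1.0, -0.0, -0.0]
ft_force: [0.1, 0.3, 0.5]
finger_gap: 0.0501
grip_force: 0.0
```

Run:
```python
from h import *
np.set_printoptions(precision=4,suppress=True)
for n,(a,b,c,d) in {"scene":(285,185,358,290),"top":(264,228,337,328)}.items():
    W=np.load(f"pics/{n}0.npy");p=W[b:d,a:c].reshape(-1,3);p=p[~np.isnan(p[:,0])]
    q=p[(p[:,2]>.13)&(p[:,2]<.142)&(p[:,0]<.50)]
    s=q[q[:,1]<.03];l=q[(q[:,1]>.1)&(q[:,1]<.122)];b=q[(q[:,0]<.42)]
    print(n,"right",np.polyfit(s[:,0],s[:,1],1),s[:,1].min(),s[:,1].max(),"left",np.polyfit(l[:,0],l[:,1],1),l[:,1].max(),"back slope",np.polyfit(b[:,1],b[:,0],1),b[:,0].min(),b[:,0].max())
    f=W.reshape(-1,3); t=p[(p[:,2]>.145)&(p[:,2]<.167)&(p[:,1]>.04)&(p[:,1]<.09)]
    print("tab slope",np.polyfit(t[:,1],t[:,0],1))
```

```text
scene right [-0.0337  0.0362] 0.01730596632939391 0.029638087441489498 left [0.0313 0.0952] 0.114429233884594 back slope [0.0002 0.4144] 0.4073137348554105 0.4188569970398183
tab slope [0.0007 0.5592]
top right [-0.0206  0.0293] 0.016457576114490065 0.02911696802295329 left [0.0065 0.106 ] 0.11233397517388223 back slope [0.0046 0.4113] 0.4076756392556368 0.4197823106428016
tab slope [0.0086 0.5532]
```

Request:
{"name": "creep_tool", "arguments": {
  "offsets": [
    [0, 0.0003, 0.036, 0, 0, 0],
    [0, 0.0003, 0.036, 0, 0, 0],
    [0, 0.0003, 0.036, 0, 0, 0],
    [0, 0.0003, 0.036, 0, 0, 0],
    [0, 0.0003, 0.036, 0, 0, 0],
    [0, 0, 0.02, 0, 0, 0],
    [0, 0, 0.014, 0, 0, 0],
    [0, 0, 0, 0, 0, 0]
  ]
}}

```text
t: 2.27
eef_pos: [0.6231, 0.2945, 0.0139]
orientation: [-0.001, 1.0, -0.001, -0.003]
ft_force: [-0.5, -0.6, -0.1]
finger_gap: 0.0501
grip_force: 0.0
```

Request:
{"name": "creep_tool", "arguments": {
  "offsets": [
    [0, 0, 0, 0, 0, 0],
    [0, 0, 0, 0, 0, 0],
    [0, 0, 0, 0, 0, 0],
    [0, 0, 0, 0, 0, 0],
    [0, 0, 0, 0, 0, 0],
    [0, 0, 0, 0, 0, 0]
  ],
  "finger_gap": 0.0,
  "squeeze": 30
}}

```text
t: 2.77
eef_pos: [0.6273, 0.2951, 0.0195]
orientation: [0.0, 1.0, 0.001, 0.001]
ft_force: [-1.7, -0.6, 5.8]
finger_gap: 0.009
grip_force: 28.5
```

Request:
{"name": "creep_tool", "arguments": {
  "offsets": [
    [0, -0.003, -0.002, 0, 0, 0],
    [0, -0.008, 0, 0, 0, 0],
    [0, -0.015, 0, 0, 0, 0],
    [0, -0.017, 0, 0, 0, 0],
    [0, -0.017, 0, 0, 0, 0],
    [0, -0.017, 0, 0, 0, 0],
    [0, -0.017, 0, 0, 0, 0],
    [0, -0.017, 0, 0, 0, 0],
    [0, -0.017, 0, 0, 0, 0],
    [0, -0.014, 0, 0, 0, 0],
    [0, -0.008, 0, 0, 0, 0],
    [0, -0.003, 0, 0, 0, 0]
  ]
}}

```text
t: 3.77
eef_pos: [0.6263, 0.1398, 0.0195]
orientation: [0.001, 1.0, 0.0, 0.0]
ft_force: [0.2, 4.9, 3.2]
finger_gap: 0.0086
grip_force: 30.0
```

Request:
{"name": "creep_tool", "arguments": {
  "offsets": [
    [0, 0, 0, 0, 0, 0],
    [0, 0, 0, 0, 0, 0],
    [0, 0, 0, 0, 0, 0]
  ]
}}

```text
t: 4.02
eef_pos: [0.6263, 0.1405, 0.0195]
orientation: [-0.001, 1.0, -0.001, -0.0]
ft_force: [-0.3, -5.5, 5.8]
finger_gap: 0.0089
grip_force: 29.6
```

Add to h.py:
```python
def fitc(p):
    A=np.c_[2*p[:,:2],np.ones(len(p))];s=np.linalg.lstsq(A,(p[:,:2]**2).sum(1),rcond=None)[0]
    return s[:2],np.sqrt(s[2]+s[:2]@s[:2])
def dish(tag,y0=-.02):
    for n in("scene","top"):
        c,R,t=cam(n);W=cloud(c,R,t);p=W.reshape(-1,3);cv2.imwrite(f"pics/{n}{tag}.png",c["image"]);np.save(f"pics/{n}{tag}.npy",W)
        q=p[(p[:,2]>.032)&(p[:,2]<.0385)&(abs(p[:,0]-.63)<.085)&(p[:,1]>y0)&(p[:,1]<.16)]
        for _ in range(4):
            cc,rr=fitc(q);q=q[abs(np.hypot(*(q[:,:2]-cc).T)-rr)<.006]
        print(n,len(q),cc,rr)
```

```bash
python3 -c "
from h import *
dish('1')"
```

```text
scene 545 [0.62908357 0.07009625] 0.07224411766084503
top 285 [0.62613716 0.06814282] 0.07106221645351679
```

Request:
{"name": "creep_tool", "arguments": {
  "offsets": [
    [-0.0008, -0.002, 0, 0, 0, 0],
    [-0.0008, -0.0018, 0, 0, 0, 0],
    [0, 0, 0, 0, 0, 0],
    [0, 0, 0, 0, 0, 0]
  ]
}}

```text
t: 4.45
eef_pos: [0.6277, 0.1385, 0.0195]
orientation: [-0.0, 1.0, 0.0, -0.0]
ft_force: [-1.5, 2.7, 6.2]
finger_gap: 0.0091
grip_force: 30.5
```

Request:
{"name": "creep_tool", "arguments": {
  "offsets": [
    [0, 0, 0, 0, 0, 0],
    [0, 0, 0, 0, 0, 0],
    [0, 0, 0, 0, 0, 0],
    [0, 0, 0, 0, 0, 0],
    [0, 0, -0.01, 0, 0, 0],
    [0, 0, -0.03, 0, 0, 0],
    [0, 0, -0.04, 0, 0, 0],
    [0, 0, -0.04, 0, 0, 0],
    [0, 0, -0.04, 0, 0, 0],
    [0, 0, -0.03, 0, 0, 0]
  ],
  "finger_gap": 0.035
}}

```text
t: 5.28
eef_pos: [0.6285, 0.1378, 0.2137]
orientation: [-0.0, 1.0, 0.0, 0.002]
ft_force: [1.0, 0.3, 1.6]
finger_gap: 0.0351
grip_force: 0.0
```

Request:
{"name": "creep_tool", "arguments": {
  "offsets": [
    [0.03, -0.02, 0, 0, 0, 0],
    [0.03, -0.02, 0, 0, 0, 0],
    [0.03, -0.02, 0, 0, 0, 0],
    [0.017, -0.012, 0, 0, 0, 0],
    [0, 0, 0, 0, 0, 0],
    [0, 0, 0, 0, 0, 0]
  ],
  "finger_gap": 0
}}

```text
t: 5.78
eef_pos: [0.5204, 0.0652, 0.2103]
orientation: [0.0, 1.0, 0.0, 0.001]
ft_force: [-0.0, 0.3, -0.1]
finger_gap: 0.0002
grip_force: 0.0
```

```bash
python3 -c "
from h import *
dish('2')"
```

```text
scene 637 [0.62971915 0.06801271] 0.07210596200245917
top 179 [0.63065152 0.06775391] 0.06780644571755183
```

View pics/scene2.png

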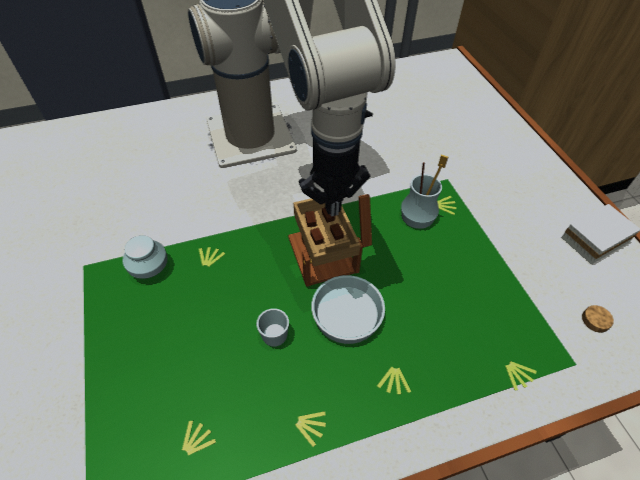

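The dish now sits centred in front of the gate at (348,310) in this view, and the cup hasn't moved. Next I lower the gate.

Request:
{"name": "creep_tool", "arguments": {
  "offsets": [
    [0, 0, 0.03, 0, 0, 0],
    [0, 0, 0.03, 0, 0, 0],
    [-0.01, 0, 0, 0, 0, 0],
    [-0.008, 0, 0, 0, 0, 0],
    [-0.008, 0, 0.001, 0, 0, 0],
    [-0.008, 0, 0.002, 0, 0, 0],
    [-0.008, 0, 0.004, 0, 0, 0],
    [-0.008, 0, 0.005, 0, 0, 0],
    [-0.007, 0, 0.007, 0, 0, 0],
    [-0.006, 0, 0.008, 0, 0, 0],
    [-0.003, 0, 0.007, 0, 0, 0],
    [0, 0, 0, 0, 0, 0]
  ]
}}

```text
t: 6.88
eef_pos: [0.5864, 0.0656, 0.1134]
orientation: [-0.0, 1.0, -0.0, -0.001]
ft_force: [-0.0, -0.0, -1.2]
finger_gap: 0.0006
grip_force: 0.0
```

Request:
{"name": "creep_tool", "arguments": {
  "offsets": [
    [-0.003, 0, 0.006, 0, 0, 0],
    [0, 0, 0, 0, 0, 0],
    [0, 0, 0, 0, 0, 0]
  ]
}}

```text
t: 7.13
eef_pos: [0.5895, 0.0657, 0.109]
orientation: [-0.0, 1.0, -0.0, -0.0]
ft_force: [-0.5, 0.7, 0.0]
finger_gap: 0.0002
grip_force: 0.0
```

Add to h.py:
```python
def gate(tag):
    c,R,t=cam("scene");W=cloud(c,R,t);p=W.reshape(-1,3);cv2.imwrite(f"pics/g{tag}.png",c["image"])
    q=p[(p[:,0]>.545)&(p[:,0]<.65)&(abs(p[:,1]-.065)<.046)&(p[:,2]>.06)&(p[:,2]<.2)]
    for a in np.arange(.545,.63,.008):
        s=q[(q[:,0]>=a)&(q[:,0]<a+.008)]
        for lo,hi in((.02,.05),(.05,.08),(.08,.112)):
            k=s[(s[:,1]>lo)&(s[:,1]<hi)];print("%.3f %s %d %.4f"%(a,lo,len(k),np.median(k[:,2])) if len(k) else "-",end=" | ")
        print()
    k=p[(abs(p[:,1]-.065)<.05)&(p[:,0]>.4)&(p[:,0]<.42)&(p[:,2]>.125)&(p[:,2]<.15)];print("rear rim z",np.median(k[:,2]),len(k))
    print(r.state()["eef_pos"],r.state()["ft_force"])
```

```bash
python3 -c "
from h import *
gate(1)"
```

```text
0.545 0.02 21 0.1027 | - | - | 
0.553 0.02 28 0.1019 | - | - | 
0.561 0.02 35 0.1030 | - | 0.561 0.08 1 0.1033 | 
0.569 0.02 48 0.1048 | 0.569 0.05 9 0.1045 | 0.569 0.08 23 0.1035 | 
0.577 0.02 63 0.1058 | 0.577 0.05 11 0.1055 | 0.577 0.08 38 0.1059 | 
0.585 0.02 66 0.1068 | 0.585 0.05 37 0.1282 | 0.585 0.08 44 0.1059 | 
0.593 0.02 73 0.1671 | 0.593 0.05 117 0.1320 | 0.593 0.08 81 0.1754 | 
0.601 0.02 121 0.1739 | 0.601 0.05 274 0.1578 | 0.601 0.08 120 0.1718 | 
0.609 0.02 9 0.1083 | 0.609 0.05 52 0.1102 | 0.609 0.08 7 0.1065 | 
- | - | - | 
- | - | - | 
rear rim z 0.13410094700855824 169
[0.58956579 0.06573811 0.10925775] [-0.54463832 -0.17271729 -0.16088683]
```

```bash
python3 -c "
import cv2
im=cv2.imread('pics/g1.png');cv2.imwrite('pics/g1c.png',cv2.resize(im[160:350,250:420],None,fx=3,fy=3))"
```

```text
(no output)
```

View pics/g1c.png

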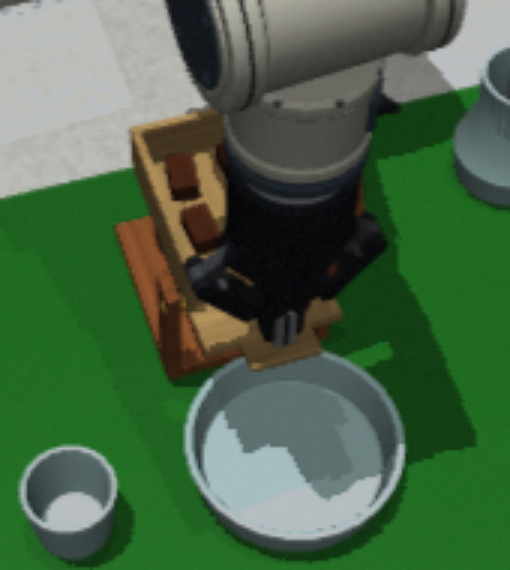

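The tab is nearly level under the fingers at about (285,345) in the crop, with roughly 0.1 rad left to go. I'll press it down gently and watch the force.

Request:
{"name": "creep_tool", "arguments": {
  "offsets": [
    [-0.003, 0, 0.001, 0, 0, 0],
    [-0.002, 0, 0.002, 0, 0, 0],
    [0, 0, 0.002, 0, 0, 0],
    [0, 0, 0, 0, 0, 0],
    [0, 0, 0, 0, 0, 0]
  ]
}}

```text
t: 7.6
eef_pos: [0.5947, 0.0658, 0.1042]
orientation: [-0.0, 1.0, -0.0, -0.0]
ft_force: [-0.2, 0.2, 0.1]
finger_gap: 0.0003
grip_force: 0.0
```

Request:
{"name": "creep_tool", "arguments": {
  "offsets": [
    [0, 0, 0.001, 0, 0, 0],
    [0, 0, 0, 0, 0, 0],
    [0, 0, 0, 0, 0, 0]
  ]
}}

```text
t: 7.85
eef_pos: [0.5947, 0.0658, 0.1033]
orientation: [-0.0, 1.0, -0.0, -0.0]
ft_force: [-0.3, -0.5, -0.2]
finger_gap: 0.0001
grip_force: 0.0
```

Request:
{"name": "creep_tool", "arguments": {
  "offsets": [
    [0, 0, 0.001, 0, 0, 0],
    [0, 0, 0, 0, 0, 0],
    [0, 0, 0, 0, 0, 0]
  ]
}}

```text
t: 8.1
eef_pos: [0.5947, 0.0657, 0.1023]
orientation: [-0.0, 1.0, -0.0, -0.0]
ft_force: [0.8, -0.7, -0.1]
finger_gap: 0.0001
grip_force: 0.0
```

```bash
python3 -c "
from h import *
gate(2)"
```

```text
0.545 0.02 9 0.1039 | 0.545 0.05 4 0.1025 | - | 
0.553 0.02 15 0.1013 | - | - | 
0.561 0.02 24 0.1015 | - | - | 
0.569 0.02 35 0.1016 | - | - | 
0.577 0.02 54 0.1015 | 0.577 0.05 9 0.1005 | 0.577 0.08 24 0.1018 | 
0.585 0.02 64 0.1022 | 0.585 0.05 15 0.1030 | 0.585 0.08 33 0.1013 | 
0.593 0.02 47 0.1583 | 0.593 0.05 41 0.1241 | 0.593 0.08 41 0.1602 | 
0.601 0.02 160 0.1722 | 0.601 0.05 249 0.1322 | 0.601 0.08 132 0.1674 | 
0.609 0.02 39 0.1646 | 0.609 0.05 158 0.1735 | 0.609 0.08 56 0.1653 | 
- | - | - | 
- | - | - | 
rear rim z 0.1349243423023624 146
[0.59478031 0.06577137 0.10228765] [ 0.07143933  0.08607421 -0.09221302]
```

Request:
{"name": "creep_tool", "arguments": {
  "offsets": [
    [0, 0, 0.0008, 0, 0, 0],
    [0, 0, 0, 0, 0, 0],
    [0, 0, 0, 0, 0, 0]
  ]
}}

```text
t: 8.4
eef_pos: [0.5948, 0.0658, 0.1014]
orientation: [-0.0, 1.0, 0.0, -0.0]
ft_force: [1.1, 0.8, 0.5]
finger_gap: 0.0001
grip_force: 0.0
```

Request:
{"name": "creep_tool", "arguments": {
  "offsets": [
    [0, 0, 0.0007, 0, 0, 0],
    [0, 0, 0, 0, 0, 0],
    [0, 0, 0, 0, 0, 0]
  ]
}}

```text
t: 8.65
eef_pos: [0.5949, 0.0658, 0.101]
orientation: [-0.0, 1.0, -0.0, 0.0]
ft_force: [-0.6, -0.2, 2.6]
finger_gap: -0.0002
grip_force: 1.2
```

```bash
python3 -c "
from h import *
gate(3)"
```

```text
0.545 0.02 5 0.1077 | 0.545 0.05 3 0.1004 | - | 
0.553 0.02 13 0.1001 | 0.553 0.05 2 0.1033 | - | 
0.561 0.02 26 0.1012 | - | - | 
0.569 0.02 38 0.1006 | - | - | 
0.577 0.02 54 0.1011 | 0.577 0.05 5 0.1006 | 0.577 0.08 23 0.1006 | 
0.585 0.02 65 0.1016 | 0.585 0.05 16 0.1012 | 0.585 0.08 31 0.0998 | 
0.593 0.02 56 0.1562 | 0.593 0.05 42 0.1224 | 0.593 0.08 39 0.1581 | 
0.601 0.02 156 0.1712 | 0.601 0.05 250 0.1308 | 0.601 0.08 143 0.1651 | 
0.609 0.02 42 0.1679 | 0.609 0.05 161 0.1739 | 0.609 0.08 47 0.1675 | 
- | - | - | 
- | - | - | 
rear rim z 0.1346280239067679 143
[0.59483387 0.06579028 0.10100933] [-0.19373533 -0.70295182  3.51848966]
```

The force rose at z = 0.101, so the gate is at its stop and fully down. Next I lift clear and go behind the lever.

Request:
{"name": "creep_tool", "arguments": {
  "offsets": [
    [0, 0, -0.01, 0, 0, 0],
    [0, 0, -0.04, 0, 0, 0],
    [0, 0, -0.04, 0, 0, 0],
    [0, 0, -0.04, 0, 0, 0],
    [0, 0, -0.04, 0, 0, 0],
    [0, 0, 0, 0, 0, 0]
  ]
}}

```text
t: 9.2
eef_pos: [0.5991, 0.0662, 0.2803]
orientation: [-0.0, 1.0, 0.001, 0.007]
ft_force: [1.2, 0.7, 1.5]
finger_gap: -0.0002
grip_force: 0.0
```

Request:
{"name": "creep_tool", "arguments": {
  "offsets": [
    [0.035, 0.0195, 0, 0, 0, 0],
    [0.035, 0.0195, 0, 0, 0, 0],
    [0.035, 0.0195, 0, 0, 0, 0],
    [0.035, 0.0195, 0, 0, 0, 0],
    [0, 0, 0, 0, 0, 0],
    [0, 0, 0.03, 0, 0, 0],
    [0, 0, 0.03, 0, 0, 0],
    [0, 0, 0.03, 0, 0, 0],
    [0, 0, 0, 0, 0, 0],
    [0, 0, 0, 0, 0, 0]
  ]
}}

```text
t: 10.03
eef_pos: [0.4541, 0.1435, 0.1803]
orientation: [-0.0, 1.0, -0.0, -0.001]
ft_force: [-0.4, 0.9, 0.5]
finger_gap: 0.0002
grip_force: 0.0
```

```bash
python3 -c "
from h import *
gate(4);dish('4')"
```

```text
0.545 0.02 60 0.1012 | 0.545 0.05 45 0.1009 | 0.545 0.08 77 0.1018 | 
0.553 0.02 48 0.1008 | 0.553 0.05 46 0.1010 | 0.553 0.08 47 0.1013 | 
0.561 0.02 49 0.1010 | 0.561 0.05 51 0.1012 | 0.561 0.08 47 0.1012 | 
0.569 0.02 49 0.1009 | 0.569 0.05 52 0.1010 | 0.569 0.08 51 0.1013 | 
0.577 0.02 50 0.1006 | 0.577 0.05 49 0.1008 | 0.577 0.08 51 0.1010 | 
0.585 0.02 42 0.0998 | 0.585 0.05 49 0.1010 | 0.585 0.08 40 0.1002 | 
0.593 0.02 19 0.1009 | 0.593 0.05 51 0.1009 | 0.593 0.08 17 0.1009 | 
0.601 0.02 17 0.1002 | 0.601 0.05 52 0.1007 | 0.601 0.08 17 0.1004 | 
0.609 0.02 9 0.1005 | 0.609 0.05 30 0.1003 | 0.609 0.08 10 0.1006 | 
- | - | - | 
- | - | - | 
rear rim z 0.13431872151817692 244
[0.45527811 0.14377453 0.18160494] [0.8873663  0.3632844  0.36445093]
scene 546 [0.62962076 0.06801342] 0.07214383371794086
top 471 [0.62624588 0.06700853] 0.07182403653356292
```

View pics/scene4.png

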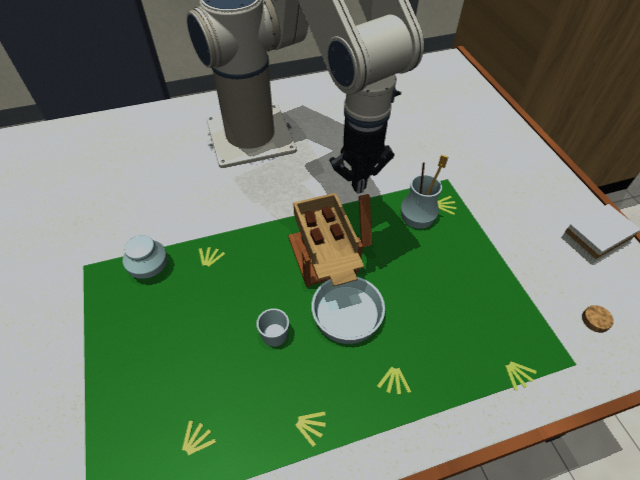

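The gate is flat out at (342,268), all four pieces are in the tray and the dish is centred. The fingers are behind the lever at (362,185), so I start tipping.

Request:
{"name": "creep_tool", "arguments": {
  "offsets": [
    [-0.01, 0, 0, 0, 0, 0],
    [-0.008, 0, 0, 0, 0, 0],
    [-0.004, 0, 0, 0, 0, 0],
    [-0.004, 0, 0, 0, 0, 0],
    [-0.004, 0, 0, 0, 0, 0],
    [-0.004, 0, 0, 0, 0, 0],
    [-0.004, 0, 0, 0, 0, 0],
    [-0.004, 0, 0, 0, 0, 0],
    [-0.004, 0, 0, 0, 0, 0],
    [-0.004, 0, 0, 0, 0, 0],
    [-0.004, 0, 0, 0, 0, 0],
    [-0.004, 0, 0, 0, 0, 0]
  ]
}}

```text
t: 11.18
eef_pos: [0.5133, 0.1438, 0.1808]
orientation: [-0.0, 1.0, -0.0, 0.0]
ft_force: [-0.4, -0.2, 1.3]
finger_gap: -0.0001
grip_force: 0.8
```

Request:
{"name": "creep_tool", "arguments": {
  "offsets": [
    [-0.004, 0, 0, 0, 0, 0],
    [-0.004, 0, 0, 0, 0, 0],
    [-0.004, 0, 0, 0, 0, 0],
    [-0.004, 0, 0, 0, 0, 0],
    [-0.004, 0, 0, 0, 0, 0],
    [-0.004, 0, 0, 0, 0, 0],
    [-0.004, 0, 0, 0, 0, 0],
    [-0.003, 0, 0, 0, 0, 0],
    [-0.003, 0, 0, 0, 0, 0]
  ]
}}

```text
t: 11.93
eef_pos: [0.5472, 0.1438, 0.1808]
orientation: [-0.0, 1.0, -0.0, 0.0]
ft_force: [-0.3, -1.0, -0.5]
finger_gap: 0.0003
grip_force: 0.5
```

```bash
python3 -c "
from h import *
c,R,t=cam('scene');cv2.imwrite('pics/t1.png',cv2.resize(c['image'][160:360,240:440],None,fx=2.5,fy=2.5))
print(r.state()['eef_pos'],r.state()['ft_force'])"
```

```text
[0.54787322 0.14379439 0.180953  ] [-0.67555329 -0.50749624  0.78059791]
```

View pics/t1.png

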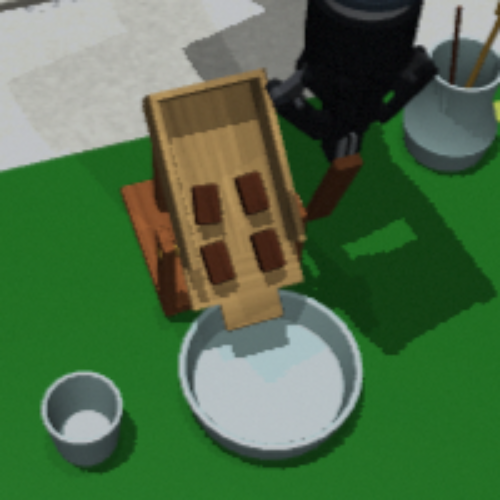

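Tilt is about 0.65 and the pieces have slid forward to about (205–270, 190–260) in the crop without touching anything. I'll ease on to the stop and hold.

Request:
{"name": "creep_tool", "arguments": {
  "offsets": [
    [-0.003, 0, 0, 0, 0, 0],
    [-0.003, 0, 0, 0, 0, 0],
    [-0.003, 0, 0, 0, 0, 0],
    [-0.002, 0, 0, 0, 0, 0],
    [-0.001, 0, 0, 0, 0, 0],
    [0, 0, 0, 0, 0, 0],
    [0, 0, 0, 0, 0, 0],
    [0, 0, 0, 0, 0, 0]
  ]
}}

```text
t: 12.65
eef_pos: [0.5589, 0.1438, 0.181]
orientation: [-0.0, 1.0, 0.0, 0.0]
ft_force: [-0.9, -1.0, 1.2]
finger_gap: -0.0002
grip_force: 0.3
```

Request:
{"name": "creep_tool", "arguments": {
  "offsets": [
    [0, 0, 0, 0, 0, 0],
    [0, 0, 0, 0, 0, 0],
    [0, 0, 0, 0, 0, 0],
    [0, 0, 0, 0, 0, 0],
    [0, 0, 0, 0, 0, 0],
    [0, 0, 0, 0, 0, 0],
    [0, 0, 0, 0, 0, 0],
    [0, 0, 0, 0, 0, 0],
    [0, 0, 0, 0, 0, 0],
    [0, 0, 0, 0, 0, 0],
    [0, 0, 0, 0, 0, 0],
    [0, 0, 0, 0, 0, 0]
  ]
}}

```text
t: 13.65
eef_pos: [0.5588, 0.1437, 0.1808]
orientation: [-0.0, 1.0, -0.0, 0.0]
ft_force: [0.0, -0.1, 0.3]
finger_gap: -0.0002
grip_force: 0.4
```

```bash
python3 -c "
from h import *
c,R,t=cam('scene');cv2.imwrite('pics/t2.png',cv2.resize(c['image'][160:360,240:440],None,fx=2.5,fy=2.5))
print(r.state()['eef_pos'],r.state()['ft_force'])"
```

```text
[0.55877889 0.14376497 0.18081879] [-0.78218659  1.04685253  1.12076515]
```

View pics/t2.png

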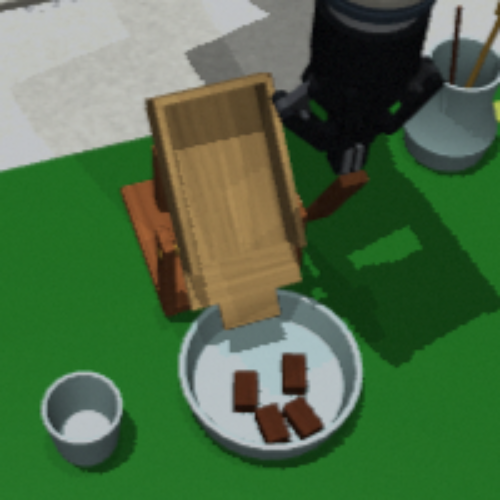

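All four pieces lie in the dish, around (245–305, 370–425) in the crop, and the tray is empty. I ease it back slowly.

Request:
{"name": "creep_tool", "arguments": {
  "offsets": [
    [0.002, 0, 0, 0, 0, 0],
    [0.003, 0, 0, 0, 0, 0],
    [0.003, 0, 0, 0, 0, 0],
    [0.003, 0, 0, 0, 0, 0],
    [0.003, 0, 0, 0, 0, 0],
    [0.003, 0, 0, 0, 0, 0],
    [0.003, 0, 0, 0, 0, 0],
    [0.003, 0, 0, 0, 0, 0],
    [0.003, 0, 0, 0, 0, 0],
    [0.003, 0, 0, 0, 0, 0],
    [0.003, 0, 0, 0, 0, 0],
    [0.003, 0, 0, 0, 0, 0]
  ]
}}

```text
t: 14.7
eef_pos: [0.5234, 0.1437, 0.1808]
orientation: [-0.0, 1.0, -0.0, -0.0]
ft_force: [-0.8, 0.7, 1.1]
finger_gap: -0.0002
grip_force: 0.6
```

Request:
{"name": "creep_tool", "arguments": {
  "offsets": [
    [0.003, 0, 0, 0, 0, 0],
    [0.003, 0, 0, 0, 0, 0],
    [0.003, 0, 0, 0, 0, 0],
    [0.003, 0, 0, 0, 0, 0],
    [0.003, 0, 0, 0, 0, 0],
    [0.003, 0, 0, 0, 0, 0],
    [0.003, 0, 0, 0, 0, 0],
    [0.003, 0, 0, 0, 0, 0],
    [0.003, 0, 0, 0, 0, 0],
    [0.003, 0, 0, 0, 0, 0],
    [0.003, 0, 0, 0, 0, 0],
    [0.002, 0, 0, 0, 0, 0]
  ]
}}

```text
t: 15.7
eef_pos: [0.4883, 0.1437, 0.1808]
orientation: [-0.0, 1.0, -0.0, -0.0]
ft_force: [-1.0, -0.6, 0.1]
finger_gap: -0.0002
grip_force: 0.5
```

Request:
{"name": "creep_tool", "arguments": {
  "offsets": [
    [0.002, 0, 0, 0, 0, 0],
    [0.002, 0, 0, 0, 0, 0],
    [0.0015, 0, 0, 0, 0, 0],
    [0.0015, 0, 0, 0, 0, 0],
    [0.001, 0, 0, 0, 0, 0],
    [0.001, 0, 0, 0, 0, 0],
    [0.001, 0, 0, 0, 0, 0],
    [0.001, 0, 0, 0, 0, 0],
    [0.001, 0, 0, 0, 0, 0],
    [0.001, 0, 0, 0, 0, 0],
    [0.001, 0, 0, 0, 0, 0],
    [0.001, 0, 0, 0, 0, 0]
  ]
}}

```text
t: 16.7
eef_pos: [0.4739, 0.1438, 0.1809]
orientation: [-0.0, 1.0, 0.0, 0.0]
ft_force: [0.5, 0.2, 0.2]
finger_gap: -0.0001
grip_force: 0.0
```

Request:
{"name": "creep_tool", "arguments": {
  "offsets": [
    [0.002, 0, 0, 0, 0, 0],
    [0.006, 0, 0, 0, 0, 0],
    [0.01, 0, 0, 0, 0, 0],
    [0, 0, -0.03, 0, 0, 0],
    [0, 0, -0.04, 0, 0, 0],
    [0, 0, -0.03, 0, 0, 0],
    [0, 0, 0, 0, 0, 0],
    [0, 0, 0, 0, 0, 0]
  ]
}}

```text
t: 17.37
eef_pos: [0.456, 0.144, 0.2825]
orientation: [-0.0, 1.0, 0.001, 0.002]
ft_force: [-0.4, -0.3, -0.2]
finger_gap: 0.0003
grip_force: 0.0
```

```bash
python3 -c "
from h import *
gate(9);dish('9')
for n in ('scene','top'):
    W=np.load(f'pics/{n}9.npy').reshape(-1,3);q=W[(np.hypot(W[:,0]-.628,W[:,1]-.067)<.05)&(W[:,2]>.018)&(W[:,2]<.06)];print(n,len(q),q[:,2].max())"
```

```text
0.545 0.02 63 0.1014 | 0.545 0.05 48 0.1009 | 0.545 0.08 76 0.1023 | 
0.553 0.02 47 0.1009 | 0.553 0.05 48 0.1007 | 0.553 0.08 50 0.1014 | 
0.561 0.02 49 0.1009 | 0.561 0.05 52 0.1011 | 0.561 0.08 49 0.1013 | 
0.569 0.02 51 0.1009 | 0.569 0.05 45 0.1002 | 0.569 0.08 51 0.1015 | 
0.577 0.02 52 0.1009 | 0.577 0.05 51 0.1008 | 0.577 0.08 50 0.1011 | 
0.585 0.02 41 0.1003 | 0.585 0.05 54 0.1006 | 0.585 0.08 40 0.1005 | 
0.593 0.02 19 0.1009 | 0.593 0.05 53 0.1007 | 0.593 0.08 18 0.1005 | 
0.601 0.02 17 0.1012 | 0.601 0.05 54 0.1002 | 0.601 0.08 19 0.1003 | 
0.609 0.02 7 0.0999 | 0.609 0.05 23 0.0993 | 0.609 0.08 10 0.1003 | 
- | - | - | 
- | - | - | 
rear rim z 0.13482516035289474 239
[0.4550156  0.1436971  0.28090196] [-0.29865575  0.43890271  0.01176568]
scene 544 [0.62984878 0.06796311] 0.07204939826760456
top 476 [0.62625868 0.06688562] 0.07175088370583975
scene 439 0.025682374609830857
top 462 0.028458871228663474
```

View pics/scene9.png

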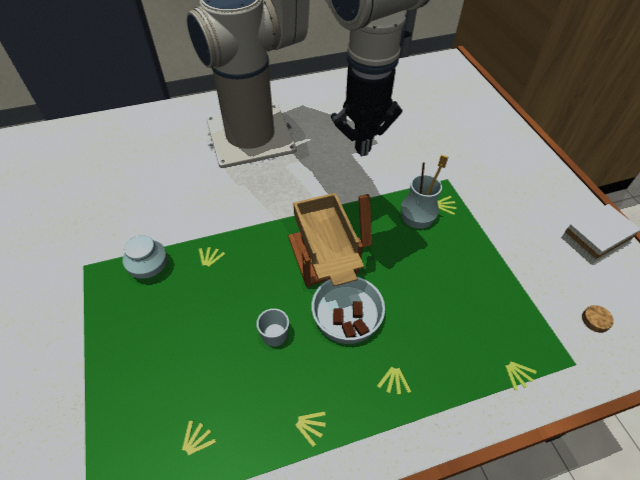

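The tray is level with the gate down, and the four pieces lie in the dish at about (350,318). The bystanders haven't moved and the robot is clear of everything.

```bash
python3 -c "
from bench import r
print(r.job_done())"
```

```text
the job is handed in; nothing more can be done
None
```

The job is handed in at about 17.7 s: all four sandalwood pieces are in the dish, the tray is eased back to level with the gate down, and the cup, jar and vase look unmoved in the last picture.

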